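# Put the swab tube away in the sliding-lid transport box

## Task

Slide the flush lid of the grey transport box open by pressing down on it and pushing it back, lay the swab tube (not the marker pen) down inside the box, then slide the lid fully shut again. Leave the marker pen, the bottle and the sample cup where they stand.

Things in the scene. Friction and masses are not known exactly. Their poses are not given: they have to be found in the camera images.
- case: Grey plastic transport box, 246 (x) x 190 (y) x 50 mm high, fixed to the bench; origin: centre of its underside; x: along the lid's travel, away from the robot (turned up to 0.3 rad). Front half (x = -115 to 0 mm): open bay under the lid. Rear half: closed shelf 39 mm high, over which the open lid rides. Walls 50 mm high, 8 mm (ends) or 10 mm (sides) thick.
- bay_floor (a point): centre of the bay's floor (x = -58 mm, y = 0 in the box), 6 mm above the bench and 44 mm below the rim; axes as case. The bay is 115 mm (x) x 170 mm (y).
- lid (a joint): travel of the lid along the box's +x: 0 = fully shut against the front wall, 0.110 m = fully open (the whole bay free). It has no spring along its travel and stays where it is left; it takes about 2 N to slide it.
- lid_top (a point): Centre of the lid's top; moves with the lid, axes as the box. A bare flat aluminium plate 113 (x) x 168 (y) x 6 mm, no handle, flush with the walls, 50 mm above the bench. On soft runners: it yields 1 mm per 4 N, at most 3 mm (12 N), then is rigid. Pressing 5 to 10 N anywhere on it gives the friction to drag it.
- swab_mid (a point): Centre (7.5 mm above its underside) of the swab tube: straight, white label, 146 mm long (point's y), 15 mm thick, a screw cap on one end and a grey plug on the other, 12 g, loose on the bench; z is up; it does not roll. It lies on the left side of the bench beside the marker, 10 to 20 cm apart, either one nearer the middle.
- marker_mid (a point): centre of the marker pen, an all-black tapered pen 138 mm long (point's y) and 14 mm thick, lying loose on the bench; not to be moved.
- bottle: Culture bottle, dark, 44 mm diameter, 105 mm high, standing loose to the left (+y) of the box's front half, about 40 to 55 mm from its side wall; origin at the centre of its underside; not to be moved.
- cup: Screw-lid sample cup, 64 mm diameter, 62 mm high, standing loose beside the box's right (-y) wall, about 20 mm from it; origin at the centre of its underside; not to be moved.

How it is judged:
On the way, in this order (a step that is already met when the one before it is completed fails the run):
1. the lid is slid open by more than half (60 mm) (value of joint lid above 0.06 m), for 0.2 s.
2. the swab tube lies on the floor of the bay, the lid still open (x of swab_mid in the frame of case between -0.115 and -0.001 m and y of swab_mid in the frame of case between -0.085 and 0.085 m and z of swab_mid in the frame of case below 0.022 m and value of joint lid above 0.03 m), for 0.2 s.
At the end, for the whole second after the job is handed in: The lid is shut to within 4 mm, the swab tube lies on the bay floor inside the box (its centre inside the bay and less than 22 mm above the bench), and the marker pen, bottle and sample cup are each within 30 mm of where they started (value of joint lid below 0.004 m and x of swab_mid in the frame of case between -0.115 and -0.001 m and y of swab_mid in the frame of case between -0.085 and 0.085 m and z of swab_mid in the frame of case below 0.022 m and distance of each of marker_mid, bottle, cup from where it was at the start of the episode below 0.03 m); the robot touches nothing.
It fails at once if the marker pen is moved by more than 30 mm (distance of marker_mid from where it was at the start of the episode above 0.03 m).
It fails at once if the bottle is moved by more than 30 mm (distance of bottle from where it was at the start of the episode above 0.03 m).
It fails at once if the sample cup is moved by more than 30 mm (distance of cup from where it was at the start of the episode above 0.03 m).
It also fails if it takes over 64 s, if anything falls off the work surface, if the arm or the gripper's body presses on something with over 40 N, if the wrist force passes 120 N, or if a joint passes its speed limit or range.

## Robot

A 6-joint arm with a two-finger parallel gripper is mounted at the origin on a cart in front of the work surface, level with it; the furniture and walls round the work are solid. World frame = base frame: x ahead of the robot, y to its left, z up, the work surface at z = 0. Lengths are in m, angles in rad, forces in N, time in s.
With the tool pointing down it reaches from about 0.275 to 0.75 m from the base axis. Payload 10.2 kg.
Tool frame: the origin (TCP) lies at the very end of the fingers, on their centre line; the grasp point (between the pads) lies 19 mm behind it; y points along the fingers, z is the direction in which the jaws open and shut, and the axes are right-handed (so a half turn about y gives the same grasp; the last joint's range is limited). The gripper opens to 88 mm and grips with 3 to 60 N. Pads are 18 mm wide; open, the fingers measure 123 mm over their backs; the gripper's body (75 mm by 187 mm) begins 45 mm behind the grasp point.
Start: joints at [1.037, 0.313, 1.498, -0, 1.331, -0.223], TCP at [0.161, 0.5, 0.239] pointing down, gripper open.
Joint ranges: [-2.94, 2.94], [-0.97, 2.17], [0.19, 2.56], [-1.23, 4.37], [0.02, 3.11], [-2.88, 2.88]. Speed limits (rad/s): [2.39, 2.39, 3.01, 3.14, 3.14, 3.14].

## Interface

Orientations are given as a rotation vector (axis times angle).
In Python, from bench import arm gives the robot as it stands.
- The arm moves only by the tool play_rows, never from a script. Its argument "motion" is a list of rows, each a list of 7 numbers: the gripper's target within -1 to 1 (fully open at 1, half-way at 0, shut at -1), then the shift along the tool's x, y, z in units of 30 cm (1.0 is 30 cm), then the turn, a rotation vector about the tool's x, y, z in units of pi/2 rad (1.0 is pi/2 rad). In form: [[grip, x, y, z, ax, ay, az], ...]. A call has 1 to 20 rows; each row shifts and turns the commanded pose from where the row before left it, along the tool's axes as they then stand; what a row does not reach is not made up. A row lasts 1/8 s, in which the tool goes at most 62.5 mm and 10.7 degrees, less where a joint would pass 70% of its speed; a pose out of reach is approached as far as the arm can. A call with a number of a shift or a turn outside -1 to 1 is refused whole. A call with a gripper value outside its range is refused whole. The fingers move at their own pace and stop on an object; "newtons" is the grip in N (left out, the last holds). Time passes only in rows, so rows that do not move let the fingers close. It gives the time, the measured TCP pose, the force and the opening at its end, in the units of the state.
- arm.read_state(): the state, without advancing time (a new reading comes with each control period).
- arm.read_camera(name): name is "scene" or "top" or "wrist"; returns a dict with "pixels" (420x560x3 uint8, blue, green, red), "fx", "fy", "cx", "cy" (pixels), "rvec" (rotation vector, rad) and "tvec" (3), from world to camera coordinates, as OpenCV has them. Camera axes: x right, y down, z forward; pixel columns grow to the right and rows downward; lengths in m; the calibration is good to about 2 mm. A picture is of the moment at which its call begins. There is no depth.
- arm.hand_in(): hands the job in, once; it reports no verdict.
The state is a dict: "time_s": time; "joints": joint angles; "joint_velocities": joint speeds; "tau": joint torques, N m; "position": TCP position; "ee_rot": TCP orientation; "wrist_force": force on the tool from outside, world axes, zero at the start; "ft_torque": the same for the moment, N m; "grip_width": finger opening in m.
Only numpy, scipy, OpenCV 4.12 (cv2) and the standard library are available. Lean on these libraries where they do the work, as an engineer would, in place of code of your own. Each camera call takes 0.05 s, during which the arm holds its last target. There are 200 camera calls.

## Working session

There is one attempt and no reset: what is moved stays moved. The work goes in short steps, Python scripts to look and compute and a tool call to move; the robot and the scene stay as the last step left them, time stands still between calls to the robot, and variables do not carry over. Pictures are saved under pics/ and viewed, about 8 in all and at most 12, crops included, and the job is handed in when it is done.

Besides the shell and the picture viewer there is one more tool, called as name([rows], argument=value, ...), one row to a line, values as JSON. play_rows: Moves the arm, as the interface text tells. Its arguments: {"type":"object","properties":{"motion":{"type":"array"},"newtons":{"type":"number"}},"required":["motion"]}

```bash
mkdir -p pics; cat > h.py <<'E'
import numpy as np, cv2
from bench import arm
from scipy.spatial.transform import Rotation as R
def cam(name,fn=None):
    c=arm.read_camera(name)
    if fn: cv2.imwrite('pics/'+fn,c['pixels'])
    np.save('pics/'+name+'.npy',{k:v for k,v in c.items()},allow_pickle=True)
    return c
def load(name): return np.load('pics/'+name+'.npy',allow_pickle=True).item()
def ray(c,uv,z):
    M=R.from_rotvec(np.ravel(c['rvec'])).as_matrix(); t=np.ravel(c['tvec'])
    o=-M.T@t; d=M.T@np.array([(uv[0]-c['cx'])/c['fx'],(uv[1]-c['cy'])/c['fy'],1])
    return o+d*(z-o[2])/d[2]
def st():
    s=arm.read_state(); print({k:np.round(s[k],4).tolist() for k in('time_s','joints','position','ee_rot','wrist_force','grip_width')})
    print(np.round(R.from_rotvec(s['ee_rot']).as_matrix(),3)); return s
E
python3 - <<'E'
from h import *
st()
a=cam('top')
cv2.imwrite('pics/top1.png',cv2.resize(a['pixels'],(800,600),interpolation=cv2.INTER_CUBIC))
c=a;print(c['fx'],c['cx'],c['rvec'],c['tvec'])
b=cam('scene','scene1.png')
E
```

```text
{'time_s': 0.0, 'joints': [1.0366, 0.3135, 1.4984, -0.0, 1.331, -0.2234], 'position': [0.1604, 0.4996, 0.2382], 'ee_rot': [-1.5582, 0.2443, -0.2436], 'wrist_force': [0.5869, 0.2129, 0.1598], 'grip_width': 0.0883}
[[ 0.952 -0.001  0.306]
 [-0.306 -0.001  0.952]
 [-0.    -1.    -0.001]]
525.8503539170399 280.5609982045425 [ 2.16919299 -2.11765123  0.14368627] [-0.05406226  0.42316803  1.7307561 ]
```

View pics/top1.png

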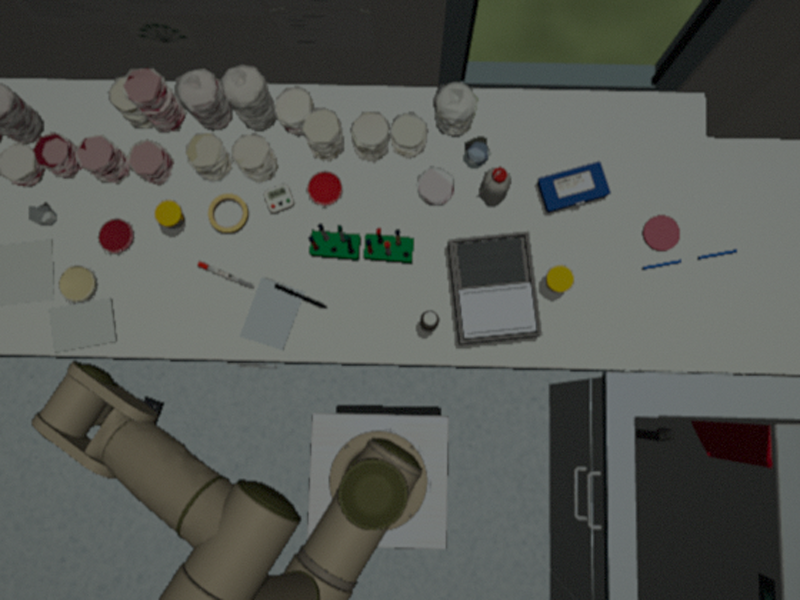

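View pics/scene1.png

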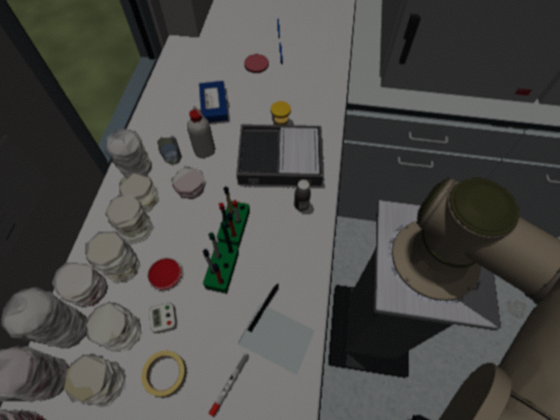

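Top view (enlarged 800x600): box spans about (447,235)–(540,345), with the lid shut at the front. The swab runs from (198,264) to (253,286), the marker is at (300,296), the bottle at (429,321) and the cup at (560,279). Next, a closer crop.

```bash
python3 - <<'E'
from h import *
p=load('top')['pixels']
f=lambda q:cv2.resize(q,None,fx=5,fy=5,interpolation=cv2.INTER_CUBIC)
b=f(p[158:248,290:410]); s=f(p[178:208,130:235])
im=np.zeros((600,600,3),np.uint8); im[:450,:600]=b; im[450:600,:525]=s
cv2.imwrite('pics/crop1.png',cv2.convertScaleAbs(im,alpha=1.4))
E
```

```text
(no output)
```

View pics/crop1.png

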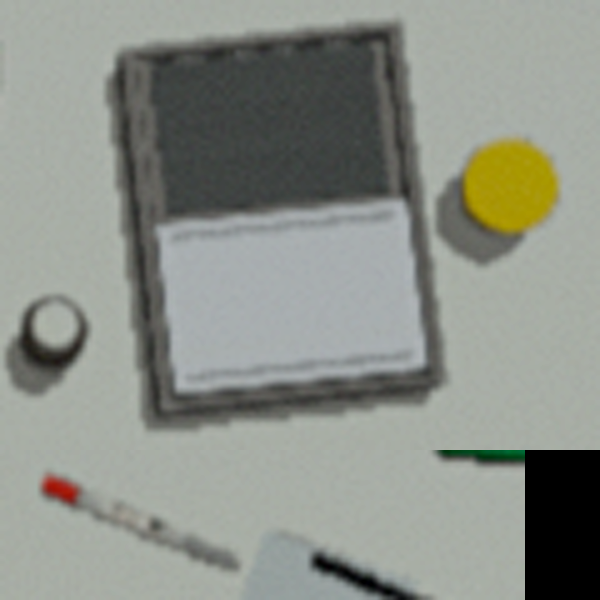

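The crop shows the lid corners at (160,228), (405,198), (425,365), (178,392), the bottle top at (57,328) and the cup top at (511,186). The swab's red cap end is at (42,485) and its grey plug end at (240,562).

```bash
python3 - <<'E'
from h import *
c=load('top')
B=lambda u,v,z: ray(c,(290+u/5,158+v/5),z)
S=lambda u,v,z: ray(c,(130+u/5,178+(v-450)/5),z)
q=[B(*k,.05) for k in((160,228),(405,198),(425,365),(178,392))]
q=np.array(q)[:,:2];print(q.round(3))
n=lambda a:np.linalg.norm(a)
print('sizes',n(q[0]-q[1]),n(q[2]-q[3]),n(q[0]-q[3]),n(q[1]-q[2]))
ey=(q[0]-q[1]+q[3]-q[2]);ex=(q[0]-q[3]+q[1]-q[2])
ay=np.arctan2(-ey[0],ey[1]);ax=np.arctan2(ex[1],ex[0]);print('yaw',ay,ax,'lid c',q.mean(0))
r=np.array([B(*k,.05)[:2] for k in((120,50),(400,22),(440,380),(150,425))]);print('rim',r.round(3),r.mean(0))
s=[S(42,485,.0075),S(240,562,.0075)];print('swab',s,np.mean(s,0),n(s[0]-s[1]),np.arctan2(*(s[0]-s[1])[1::-1]))
print('marker',ray(c,(276*.7,287*.7),.007),ray(c,(326*.7,306*.7),.007))
print('bottle',B(57,328,.105),'cup',B(511,186,.062))
E
```

```text
[[ 0.435 -0.181]
 [ 0.459 -0.343]
 [ 0.348 -0.356]
 [ 0.327 -0.194]]
sizes 0.1637651038139891 0.16332711285074192 0.1093577148826167 0.11159468497798243
yaw 0.13979966305793545 0.11972717120763036 lid c [ 0.39250857 -0.26859373]
rim [[ 0.555 -0.153]
 [ 0.579 -0.34 ]
 [ 0.339 -0.366]
 [ 0.305 -0.176]] [ 0.44431902 -0.25860952]
swab [array([0.49136177, 0.44404506, 0.0075    ]), array([0.44131819, 0.305744  , 0.0075    ])] [0.46633998 0.37489453 0.0075    ] 0.14707664852155974 1.2236082076892862
marker [0.44088902 0.25399072 0.007     ] [0.39811794 0.13310454 0.007     ]
bottle [ 0.36103867 -0.11241281  0.105     ] cup [ 0.46696862 -0.41074329  0.062     ]
```

play_rows([
  [-1,0,0,0,0,0.1032,0],
  [-1,0,0,0,0,0.1032,0],
  [-1,0,0,0,0,0.1032,0],
  [-1,0,0,0,0,0.1032,0],
  [-1,0,0,0,0,0.1032,0],
  [-1,0,0,0,0,0.1032,0],
  [-1,0,0,0,0,0.1032,0],
  [-1,0.15,0,0.07,0,0,0],
  [-1,0.15,0,0.07,0,0,0],
  [-1,0.15,0,0.07,0,0,0],
  [-1,0.15,0,0.07,0,0,0],
  [-1,0.15,0,0.07,0,0,0],
  [-1,0.15,0,0.07,0,0,0],
  [-1,0.15,0,0.07,0,0,0],
  [-1,0.15,0,0.07,0,0,0],
  [-1,0.15,0,0.07,0,0,0],
  [-1,0,0,0,0,0,0],
], newtons=15)

```text
time_s: 2.22
position: [0.3997, 0.1195, 0.2384]
ee_rot: [-1.265, 1.12, -1.119]
wrist_force: [-0.4, -0.4, 0.7]
grip_width: 0.0003
```

play_rows([
  [-1,0.16,0,-0.024,0,0,0],
  [-1,0.16,0,-0.024,0,0,0],
  [-1,0.16,0,-0.024,0,0,0],
  [-1,0.16,0,-0.024,0,0,0],
  [-1,0.16,0,-0.024,0,0,0],
  [-1,0.16,0,-0.024,0,0,0],
  [-1,0.16,0,-0.024,0,0,0],
  [-1,0.16,0,-0.024,0,0,0],
  [-1,0,0,0,0,0,0],
])

```text
time_s: 3.35
position: [0.3894, -0.2679, 0.2381]
ee_rot: [-1.265, 1.119, -1.117]
wrist_force: [0.0, 1.1, -0.7]
grip_width: 0.0005
```

```bash
python3 - <<'E'
from h import *
st(); cam('wrist','w1.png')
E
```

```text
{'time_s': 3.35, 'joints': [-0.8512, 0.1982, 1.648, -0.0001, 1.2965, -0.9741], 'position': [0.3894, -0.2679, 0.2381], 'ee_rot': [-1.2648, 1.119, -1.1173], 'wrist_force': [0.0177, 1.1051, -0.747], 'grip_width': 0.0005}
[[ 0.123 -0.001  0.992]
 [-0.992  0.001  0.123]
 [-0.001 -1.    -0.001]]
```

View pics/w1.png

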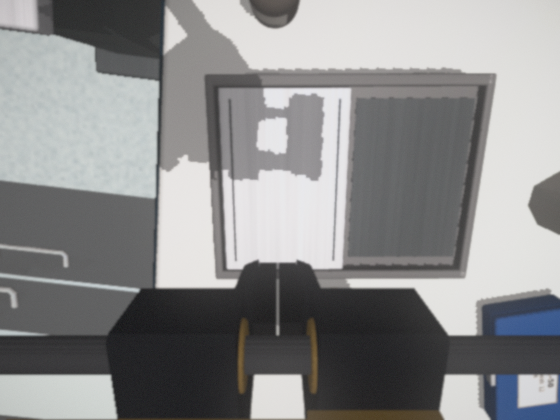

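The wrist view shows the box from above with the lid shut. Lid corners are about (219,88), (354,89), (344,270), (226,270). The rim's top corners are (207,74) and (495,74), the bottom ones (217,277) and (465,276).

```bash
python3 - <<'E'
from h import *
c=load('wrist')
q=np.array([ray(c,k,.05)[:2] for k in((219,88),(354,89),(344,270),(226,270))]);print('lid',q.round(4),q.mean(0))
r=np.array([ray(c,k,.05)[:2] for k in((207,74),(495,74),(465,276),(217,277))]);print('rim',r.round(4),r.mean(0))
for q in(q,r):
  for i in range(4): 
    d=q[(i+1)%4]-q[i]; print(np.linalg.norm(d).round(3),np.arctan2(d[1],d[0]).round(3))
E
```

```text
lid [[ 0.3301 -0.1912]
 [ 0.4434 -0.1781]
 [ 0.464  -0.3441]
 [ 0.35   -0.3582]] [ 0.39687912 -0.26790168]
rim [[ 0.3193 -0.1814]
 [ 0.5582 -0.1519]
 [ 0.5826 -0.3359]
 [ 0.3419 -0.3668]] [ 0.45048563 -0.25898723]
0.114 0.116
0.167 -1.447
0.115 -3.018
0.168 1.689
0.241 0.123
0.186 -1.439
0.243 -3.014
0.187 1.692
```

play_rows([
  [-1,0,0.15,0,0,0,0],
  [-1,0,0.15,0,0,0,0],
  [-1,0,0.15,0,0,0,0],
  [-1,0,0.15,0,0,0,0],
  [-1,0,0.013,0,0,0,0],
  [-1,0,0.005,0,0,0,0],
  [-1,0,0.005,0,0,0,0],
  [-1,0,0.005,0,0,0,0],
  [-1,0,0,0,0,0,0],
])

```text
time_s: 4.53
position: [0.3896, -0.2667, 0.0507]
ee_rot: [-1.266, 1.116, -1.117]
wrist_force: [0.4, 0.1, -0.9]
grip_width: 0.0007
```

play_rows([
  [-1,0,0.005,0,0,0,0],
  [-1,0,0.005,0,0,0,0],
  [-1,0,0,0,0,0,0],
])

```text
time_s: 4.9
position: [0.3897, -0.2668, 0.0479]
ee_rot: [-1.266, 1.116, -1.117]
wrist_force: [-1.3, 1.4, 9.9]
grip_width: 0.0007
```

play_rows([
  [-1,0,0,0.0375,0,0,0],
  [-1,0,0,0.0375,0,0,0],
  [-1,0,0,0.0375,0,0,0],
  [-1,0,0,0.0375,0,0,0],
  [-1,0,0,0.0375,0,0,0],
  [-1,0,0,0.0375,0,0,0],
  [-1,0,0,0.0375,0,0,0],
  [-1,0,0,0.0375,0,0,0],
  [-1,0,0,0.0375,0,0,0],
  [-1,0,0,0.0375,0,0,0],
  [-1,0,0,0,0,0,0],
])

```text
time_s: 6.28
position: [0.5021, -0.2526, 0.0481]
ee_rot: [-1.266, 1.115, -1.118]
wrist_force: [2.3, 2.0, 7.8]
grip_width: 0.0002
```

play_rows([
  [-1,0,-0.158,0,0,0,0],
  [-1,0,-0.158,0,0,0,0],
  [-1,0,-0.158,0,0,0,0],
  [-1,0,-0.158,0,0,0,0],
  [-1,0,0,0,0,0,0],
])

```text
time_s: 6.9
position: [0.502, -0.2532, 0.2402]
ee_rot: [-1.266, 1.111, -1.122]
wrist_force: [0.4, -0.4, -1.2]
grip_width: 0.0005
```

```bash
python3 - <<'E'
from h import *
cam('wrist','w2.png')
E
```

play_rows([
  [0.3,-0.19,0,0.013,0,0,0],
  [0.3,-0.19,0,0.013,0,0,0],
  [0.3,-0.19,0,0.013,0,0,0],
  [0.3,-0.19,0,0.013,0,0,0],
  [0.3,-0.19,0,0.013,0,0,0],
  [0.3,-0.19,0,0.013,0,0,0],
  [0.3,-0.19,0,0.013,0,0,0],
  [0.3,-0.19,0,0.013,0,0,0],
  [0.3,-0.19,0,0.013,0,0,0],
  [0.3,-0.19,0,0.013,0,0,0],
  [0.3,-0.19,0,0.013,0,0,0],
  [0.3,0,0,0,0,0.1,0],
  [0.3,0,0,0,0,0.1,0],
  [0.3,0,0,0,0,0.1,0],
  [0.3,0,0,0,0,0,0],
])

```text
time_s: 8.82
position: [0.465, 0.3747, 0.2352]
ee_rot: [-1.029, 1.459, -1.459]
wrist_force: [0.6, 1.5, 0.4]
grip_width: 0.0574
```

```bash
python3 - <<'E'
from h import *
a=load('wrist')['pixels']
st(); c=cam('wrist','w3.png')
cv2.imwrite('pics/w23.png',cv2.vconcat([cv2.resize(a,(240,180)),]))
im=np.zeros((600,560,3),np.uint8); im[:420]=c['pixels']; im[420:,:240]=cv2.resize(a,(240,180)); cv2.imwrite('pics/w23.png',im)
E
```

```text
{'time_s': 8.825, 'joints': [0.4823, 0.478, 1.2685, 0.0, 1.3979, 0.8269], 'position': [0.465, 0.3747, 0.2352], 'ee_rot': [-1.029, 1.4594, -1.4587], 'wrist_force': [0.576, 1.4553, 0.3507], 'grip_width': 0.0574}
[[-0.338 -0.003  0.941]
 [-0.941 -0.001 -0.338]
 [ 0.002 -1.    -0.002]]
```

View pics/w23.png

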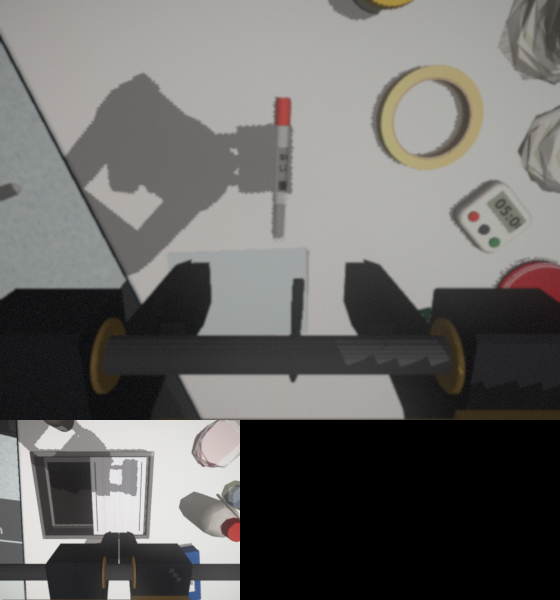

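The inset shows the lid fully open. The wrist view shows the swab from its red cap (284,98) to its grey plug (279,237), with the marker well away near (297,330).

```bash
python3 - <<'E'
from h import *
c=load('wrist')
s=[ray(c,(284,98),.009),ray(c,(279,237),.0075)];m=np.mean(s,0);d=s[0]-s[1]
print(s,m,np.linalg.norm(d),np.arctan2(d[1],d[0]))
t=arm.read_state();Rm=R.from_rotvec(t['ee_rot']).as_matrix()
print((Rm.T@(m-t['position'])).round(4), 'jaw yaw',np.arctan2(Rm[1,2],Rm[0,2]),'rot units', -(np.arctan2(d[1],d[0])-np.pi/2-np.arctan2(Rm[1,2],Rm[0,2]))/(np.pi/2))
E
```

```text
[array([0.49644256, 0.44302763, 0.009     ]), array([0.4445863 , 0.31200477, 0.0075    ])] [0.47051443 0.3775162  0.00825   ] 0.14091951854793597 1.1939329823752538
[-0.0048  0.2273  0.0045] jaw yaw -0.34283648211464146 rot units 0.021662173334992957
```

play_rows([
  [0.3,-0.012,0.15,0.012,0,0.015,0],
  [0.3,0,0.17,0,0,0,0],
  [0.3,0,0.17,0,0,0,0],
  [0.3,0,0.17,0,0,0,0],
  [0.3,0,0.05,0,0,0,0],
  [0.3,0,0.04,0,0,0,0],
  [0.3,0,0.015,0,0,0,0],
  [0.3,0,0,0,0,0,0],
])

```text
time_s: 9.88
position: [0.4705, 0.3774, 0.0084]
ee_rot: [-1.01, 1.475, -1.476]
wrist_force: [0.0, -0.1, -0.5]
grip_width: 0.0576
```

play_rows([
  [0.3,0,0.01,0,0,0,0],
  [0.3,0,0.008,0,0,0,0],
  [-1,0,0,0,0,0,0],
  [-1,0,0,0,0,0,0],
  [-1,0,0,0,0,0,0],
  [-1,0,0,0,0,0,0],
  [-1,0,0,0,0,0,0],
  [-1,0,0,0,0,0,0],
], newtons=15)

```text
time_s: 10.88
position: [0.47, 0.3771, 0.002]
ee_rot: [-1.011, 1.476, -1.476]
wrist_force: [-0.1, -0.2, 0.5]
grip_width: 0.0149
```

play_rows([
  [-1,0,-0.1,0,0,0,0],
  [-1,0,-0.19,0,0,0,0],
  [-1,0,-0.19,0,0,0,0],
  [-1,0,-0.19,0,0,0,0],
  [-1,0,0,0,0,-0.1037,0],
  [-1,0,0,0,0,-0.1037,0],
  [-1,0,0,0,0,-0.1037,0],
  [-1,0,0,0,0,0,0],
])

```text
time_s: 11.88
position: [0.4699, 0.3771, 0.2029]
ee_rot: [-1.263, 1.122, -1.122]
wrist_force: [-0.5, -0.0, -0.7]
grip_width: 0.0145
```

play_rows([
  [-1,0.175,0,-0.0423,0,0,0],
  [-1,0.175,0,-0.0423,0,0,0],
  [-1,0.175,0,-0.0423,0,0,0],
  [-1,0.175,0,-0.0423,0,0,0],
  [-1,0.175,0,-0.0423,0,0,0],
  [-1,0.175,0,-0.0423,0,0,0],
  [-1,0.175,0,-0.0423,0,0,0],
  [-1,0.175,0,-0.0423,0,0,0],
  [-1,0.175,0,-0.0423,0,0,0],
  [-1,0.175,0,-0.0423,0,0,0],
  [-1,0.175,0,-0.0423,0,0,0],
  [-1,0.175,0,-0.0423,0,0,0],
  [-1,0,0,0,0,0,0],
])

```text
time_s: 13.5
position: [0.3929, -0.2692, 0.2028]
ee_rot: [-1.26, 1.127, -1.127]
wrist_force: [0.0, 0.7, 0.8]
grip_width: 0.0153
```

```bash
python3 - <<'E'
from h import *
st(); cam('wrist','w4.png')
E
```

```text
{'time_s': 13.5, 'joints': [-0.8471, 0.239, 1.6934, -0.0003, 1.2091, -0.9585], 'position': [0.3929, -0.2692, 0.2028], 'ee_rot': [-1.2601, 1.1267, -1.1268], 'wrist_force': [0.0054, 0.6903, 0.8499], 'grip_width': 0.0153}
[[ 0.111 -0.     0.994]
 [-0.994 -0.     0.111]
 [ 0.    -1.    -0.   ]]
```

View pics/w4.png

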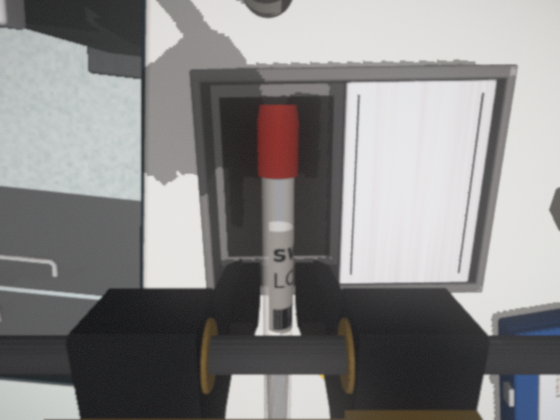

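The wrist view shows the lid fully open, and the swab held square over the bay with its cap end at about (278,104).

```bash
python3 - <<'E'
from h import *
c=load('wrist')
print('cap end',ray(c,(278,105),.208)[:2])
r=np.array([ray(c,k,.05)[:2] for k in((192,71),(516,66),(482,291),(207,292))]);print('rim',r.round(4))
C=np.array([.453,-.260]);a=.122;M=np.array([[np.cos(a),np.sin(a)],[-np.sin(a),np.cos(a)]])
for p in (*r,ray(c,(278,105),.208)[:2],arm.read_state()['position'][:2]): print((M@(p-C)).round(4))
E
```

```text
cap end [ 0.38510718 -0.19790883]
rim [[ 0.3192 -0.1827]
 [ 0.5582 -0.1525]
 [ 0.5831 -0.3371]
 [ 0.3408 -0.3652]]
[-0.1234  0.093 ]
[0.1175 0.0939]
[ 0.1197 -0.0924]
[-0.1241 -0.0908]
[-0.0598  0.0699]
[-0.0602  0.    ]
```

play_rows([
  [-1,-0.01,0.15,0,0,0,0],
  [-1,0,0.18,0,0,0,0],
  [-1,0,0.16,0,0,0,0],
  [-1,0,0.06,0,0,0,0],
  [-1,0,0.05,0,0,0,0],
  [-1,0,0.025,0,0,0,0],
  [-1,0,0.015,0,0,0,0],
  [-1,0,0,0,0,0,0],
])

```text
time_s: 14.55
position: [0.3934, -0.2636, 0.0113]
ee_rot: [-1.263, 1.121, -1.121]
wrist_force: [0.0, -0.0, -0.0]
grip_width: 0.015
```

play_rows([
  [-1,0,0.009,0,0,0,0],
  [-1,0,0,0,0,0,0],
  [-0.3,0,0,0,0,0,0],
  [-0.3,0,0,0,0,0,0],
  [-0.3,0,0,0,0,0,0],
  [-0.3,0,0,0,0,0,0],
  [-0.3,0,-0.05,0,0,0,0],
  [-0.3,0,-0.15,0,0,0,0],
  [-0.3,0,-0.18,0,0,0,0],
  [-0.3,0,-0.18,0,0,0,0],
  [-0.3,0,-0.18,0,0,0,0],
  [-1,0,0,0,0,0,0],
])

```text
time_s: 16.05
position: [0.3941, -0.2644, 0.2348]
ee_rot: [-1.264, 1.114, -1.128]
wrist_force: [0.5, -0.0, -0.9]
grip_width: 0.023
```

```bash
python3 - <<'E'
from h import *
st(); cam('wrist','w5.png')
E
```

```text
{'time_s': 16.05, 'joints': [-0.8384, 0.2003, 1.6543, 0.0, 1.2784, -0.9577], 'position': [0.3941, -0.2644, 0.2348], 'ee_rot': [-1.2642, 1.1139, -1.1281], 'wrist_force': [0.4803, -0.0482, -0.9201], 'grip_width': 0.023}
[[ 0.119  0.006  0.993]
 [-0.993 -0.006  0.119]
 [ 0.007 -1.     0.005]]
```

View pics/w5.png

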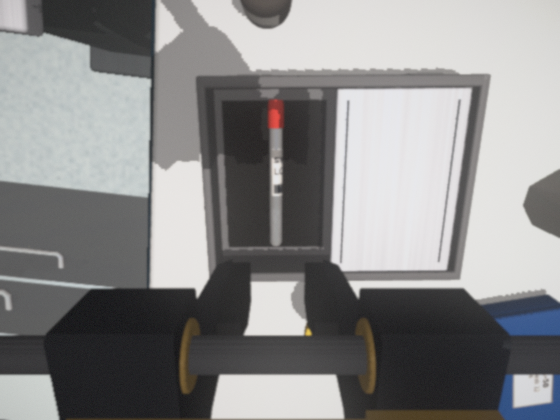

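The swab lies flat in the bay, from its cap at (276,100) to its plug at (276,245), and the lid is still open. Next is shutting it.

play_rows([
  [-1,0,0,0.187,0,0,0],
  [-1,0,0,0.187,0,0,0],
  [-1,0,0,0,0,0,0],
  [-1,0,0,0,0,0,0],
  [-1,0,0.15,0,0,0,0],
  [-1,0,0.15,0,0,0,0],
  [-1,0,0.15,0,0,0,0],
  [-1,0,0.12,0,0,0,0],
  [-1,0,0.02,0,0,0,0],
  [-1,0,0.015,0,0,0,0],
  [-1,0,0,0,0,0,0],
])

```text
time_s: 17.48
position: [0.505, -0.2507, 0.0501]
ee_rot: [-1.263, 1.119, -1.123]
wrist_force: [0.1, -0.8, 0.5]
grip_width: 0.0004
```

play_rows([
  [-1,0,0.004,0,0,0,0],
  [-1,0,0.004,0,0,0,0],
  [-1,0,0,0,0,0,0],
])

```text
time_s: 17.85
position: [0.5053, -0.2507, 0.0479]
ee_rot: [-1.263, 1.119, -1.123]
wrist_force: [-2.0, 0.4, 8.9]
grip_width: 0.0006
```

play_rows([
  [-1,0,0,-0.035,0,0,0],
  [-1,0,0,-0.035,0,0,0],
  [-1,0,0,-0.035,0,0,0],
  [-1,0,0,-0.035,0,0,0],
  [-1,0,0,-0.035,0,0,0],
  [-1,0,0,-0.035,0,0,0],
  [-1,0,0,-0.035,0,0,0],
  [-1,0,0,-0.035,0,0,0],
  [-1,0,0,-0.035,0,0,0],
  [-1,0,0,-0.035,0,0,0],
  [-1,0,0,-0.035,0,0,0],
  [-1,0,0,0,0,0,0],
])

```text
time_s: 19.35
position: [0.3906, -0.2651, 0.0479]
ee_rot: [-1.264, 1.118, -1.125]
wrist_force: [-1.1, -1.2, 8.5]
grip_width: 0.0005
```

play_rows([
  [-1,0,-0.02,0,0,0,0],
  [-1,0,-0.15,0,0,0,0],
  [-1,0,-0.16,0,0,0,0],
  [-1,0,-0.16,0,0,0,0],
  [-1,0,-0.15,0,0,0,0],
  [-1,0,0,0,0,0,0],
])

```text
time_s: 20.1
position: [0.3908, -0.2645, 0.2415]
ee_rot: [-1.264, 1.116, -1.126]
wrist_force: [0.1, 0.4, -0.9]
grip_width: 0.0003
```

```bash
python3 - <<'E'
from h import *
st(); cam('wrist','w6.png')
t=cam('top'); cv2.imwrite('pics/top2.png',cv2.resize(t['pixels'][150:250,130:420],None,fx=2.75,fy=2.75,interpolation=cv2.INTER_CUBIC))
E
```

```text
{'time_s': 20.1, 'joints': [-0.8441, 0.1898, 1.6492, 0.0002, 1.2962, -0.9636], 'position': [0.3908, -0.2645, 0.2415], 'ee_rot': [-1.2639, 1.1156, -1.1262], 'wrist_force': [0.085, 0.3711, -0.9489], 'grip_width': 0.0003}
[[ 0.119  0.004  0.993]
 [-0.993 -0.005  0.119]
 [ 0.005 -1.     0.004]]
```

View pics/w6.png

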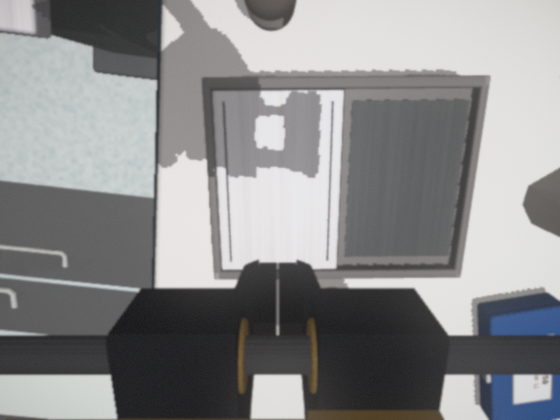

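View pics/top2.png

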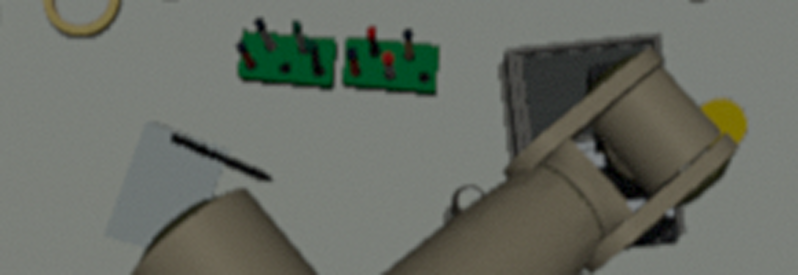

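The lid looks shut against the front wall: its left edge is at x=212 against the rim at 203. The marker, bottle and cup appear in place. I'll confirm the lid edges numerically.

```bash
python3 - <<'E'
from h import *
c=load('wrist')
C=np.array([.453,-.260]);a=.122;M=np.array([[np.cos(a),np.sin(a)],[-np.sin(a),np.cos(a)]])
g=cv2.cvtColor(c['pixels'],cv2.COLOR_BGR2GRAY).astype(float)
for v in (220,230,240):
  d=np.diff(cv2.GaussianBlur(g,(3,9),0)[v,195:480]); k=np.argsort(-abs(d))[:16]
  print(v,[(int(195+i),int(d[i]),(M@(ray(c,(195.5+i,v),.05)[:2]-C))[0].round(4)) for i in sorted(k)])
t=load('top')
E
```

```text
220 [(208, -22, np.float64(-0.1267)), (209, -35, np.float64(-0.1257)), (210, -26, np.float64(-0.1248)), (218, 29, np.float64(-0.1172)), (219, 34, np.float64(-0.1163)), (220, 20, np.float64(-0.1153)), (227, -25, np.float64(-0.1087)), (229, 20, np.float64(-0.1069)), (230, 23, np.float64(-0.1059)), (326, -24, np.float64(-0.0152)), (329, 26, np.float64(-0.0124)), (337, -30, np.float64(-0.0048)), (338, -24, np.float64(-0.0039)), (467, 22, np.float64(0.1183)), (468, 30, np.float64(0.1192)), (469, 23, np.float64(0.1202))]
230 [(209, -20, np.float64(-0.1263)), (210, -33, np.float64(-0.1253)), (211, -26, np.float64(-0.1244)), (218, 20, np.float64(-0.1177)), (219, 33, np.float64(-0.1168)), (220, 26, np.float64(-0.1158)), (227, -23, np.float64(-0.1092)), (230, 25, np.float64(-0.1063)), (326, -25, np.float64(-0.0149)), (328, 17, np.float64(-0.013)), (329, 24, np.float64(-0.012)), (336, -26, np.float64(-0.0054)), (337, -32, np.float64(-0.0044)), (338, -17, np.float64(-0.0034)), (466, 28, np.float64(0.1188)), (467, 28, np.float64(0.1197))]
240 [(209, -20, np.float64(-0.1268)), (210, -34, np.float64(-0.1259)), (211, -27, np.float64(-0.1249)), (219, 27, np.float64(-0.1173)), (220, 35, np.float64(-0.1163)), (221, 21, np.float64(-0.1153)), (228, -24, np.float64(-0.1086)), (230, 22, np.float64(-0.1067)), (231, 22, np.float64(-0.1057)), (326, -24, np.float64(-0.0145)), (328, 22, np.float64(-0.0126)), (336, -29, np.float64(-0.0049)), (337, -27, np.float64(-0.0039)), (464, 22, np.float64(0.1183)), (465, 30, np.float64(0.1193)), (466, 23, np.float64(0.1203))]
```

```bash
python3 -c "
from bench import arm
print(arm.hand_in())"
```

```text
the job is handed in; nothing more can be done
None
```

I slid the lid open with about 9 N of press, laid the swab tube on the bay floor and slid the lid shut again. I lifted the arm clear and handed in at about 20 s of the 64 s allowed. The hand-in gives no verdict, so these are my own last checks:

- **Lid:** the final wrist image puts its front edge about 9 mm behind the box's outer face, where the wall is 8 mm thick. That is shut to within about 1 mm.
- **Swab tube:** it lay flat and near the centre of the bay in the last picture before the lid closed over it.
- **Marker, bottle and cup:** the marker is fully in view in the last top picture, and the bottle and cup partly, hidden behind the arm. All three look to be where they started. I judged this by eye and did not measure it again. I felt no contact forces apart from pressing the lid.

One reading disagreed: at the end of the closing pull the wrist showed no clear stop force from the front wall, so I rely on the image for the lid being shut.

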